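Pulse the spice mill

TASK

Get the spice mill running on pulse. First push its drop-down discharge flap, which was left hanging open, fully up and shut; then put the lid home in the bowl's bayonet slots and twist it clockwise against the spring to the orange pulse marks, half way to the lock, without going on into the lock click. Finish holding the lid there with the gripper still on its bar grip, since it springs back if let go, and leave the other things on the counter alone.

Things in the scene. Friction and masses are not known exactly. Their poses are not given: they have to be found in the camera images.
- spice_mill: Squat spice mill, fixed: dark round base (diameter 152 mm, 60 mm high), on it an open silver bowl with black collar (diameter 113 mm), its rim 122 mm above the counter, and a box-shaped silver spout (64 mm wide, 62 to 114 mm above the counter) whose face is 88 mm in front of the axis. Origin on the bowl's axis at counter height; z up, -x points to the spout (front), y to the mill's left.
- bowl_rim (a point): Centre of the bowl's mouth, at rim height. The mouth is a 77 mm bore in a 5 mm thick steel lip, with two slots 12.7 mm wide that run out to 94 mm diameter, at the mill's +y and -y; under the lip a lug can turn. Marks on the rim, 48 to 55 mm from the axis, just outside the lid's edge, each twice, half a turn apart; clockwise from above: white (slot), orange (pulse), red (lock).
- slot_mark (a point): White mark on the rim at the slot on the mill's +y side; its twin is at -y.
- pulse_mark (a point): Orange mark on the rim, 0.65 rad (37 degrees) clockwise from above of the +y slot; its twin is half a turn round. The red lock mark is at 1.35 rad.
- mill_lid: Loose white lid, 0.11 to 0.2 kg, standing upright beside the mill. Origin at the centre of its underside, z up, x along the bar grip. Spigot diameter 72 mm, 18 mm long, the lowest 6 mm tapered; above it a flange, diameter 90 mm, 18 to 26 mm above the origin, that comes to rest on the rim: the seated lid's origin is 104 mm above the mill's. It looks and works the same after half a turn.
- lid_grip (a point): On the lid's axis, 46 mm above its origin, in the grey bar grip on top: 58 mm long (lid's x), 21 mm wide, 28 to 58 mm above the lid's origin. Two lugs (9 mm wide, tips 43.5 mm from the axis, 6.5 to 11.5 mm above the origin) and two orange pointers lie in line with the bar: to enter, the bar lies along the mill's y, pointers at the white marks; a lug has 1.8 mm play each side.
- discharge_flap (a joint): Angle of the steel flap on the spout's front: 0 shut, upright against the spout; it grows as the top leans out to the front, to 0.95 at most. A weak friction hinge (under 0.05 N m): it stays where it is left. Flap 58 mm wide, reaching 50 mm above the hinge when shut, its outer face 5 mm in front of the hinge.
- flap_hinge (a point): Middle of the flap's hinge line, which runs along the mill's y, at the foot of the spout's face: 88 mm in front of the mill's axis, 64 mm above the counter.
- flap_lip (a point): Middle of the round bar (smooth polished steel, 8 mm thick, 60 mm long) along the flap's top edge, 46 mm above the hinge when shut; it moves with the flap.
- pulse_ring (a joint): Angle of the sprung ring under the lip that the seated lid's lugs push round clockwise: 0 at rest; the lid's angle clockwise from the slots is this plus 0.08 rad of play. 0.57 with the pointers at the orange marks. The spring pushes back with 0.06 N m at 0, 0.15 N m at 0.57. From about 0.82 sprung balls resist firmly; past 1.2 the lid has clicked into its lock.
- spice_shaker: Glass shaker with a steel top, 44 mm across, 90 mm high; bystander. Origin at the centre of its underside.
- salt_shaker: Glass shaker with a steel top, 44 mm across, 90 mm high; bystander. Origin at the centre of its underside.
- espresso_cup: Striped espresso cup, 65 x 88 x 50 mm, upside down; bystander. Origin under its middle.
- teaspoon: Teaspoon lying on the counter, 130 mm long; bystander to the left of the mill. Origin under its middle.
- timer: White kitchen timer with a red knob, 72 x 57 x 76 mm; bystander far to the left. Origin under its middle.
Things that resemble listed ones, but are neither listed nor needed, are in the scene too. What is shaped like the mill_lid but green is not meant.

How it is judged:
By the outcome, as a careful person would: the job done as asked, in the order asked, and still so for the second after the job is handed in, while the arm keeps its last pose, push and grip.
It also fails if it takes over 48 s, if anything falls off the work surface, if the arm or the gripper's body presses on something with over 40 N, if the wrist force passes 120 N, or if a joint passes its speed limit or range.

ROBOT

A 7-joint arm with a two-finger parallel gripper is mounted at the origin on a cart in front of the work surface, level with it; the furniture and walls round the work are solid. World frame = base frame: x ahead of the robot, y to its left, z up, the work surface at z = 0. Lengths are in m, angles in rad, forces in N, time in s.
With the tool pointing down it reaches from about 0.425 to 0.875 m from the base axis. Payload 4.7 kg.
Tool frame: the origin (TCP) lies on the centre line of the jaws, within the pads' length; the fingertips stand 8 mm ahead of it and the grasp point (between the pads) lies 11 mm behind it (bot.nose_length is the distance from the TCP to the fingertips, in m); z points along the fingers, y is the line along which they close (so a half turn about z gives the same grasp; the last joint's range is limited). The gripper opens to 87 mm and grips with 3 to 60 N. Pads are 19 mm wide; open, the fingers measure 117 mm over their backs; the gripper's body (75 mm by 190 mm) begins 51 mm behind the grasp point.
Start: joints at [-1.26, 0.321, -0.07, 1.45, 0.023, 1.371, -0.057], TCP at [0.19, 0.622, 0.207] pointing down, gripper open.
Joint ranges: [-2.86, 2.86], [-0.3, 2.09], [-1.38, 1.24], [0.06, 2.45], [-1.56, 4.7], [0.09, 2.05], [-2.69, 2.69]. Speed limits (rad/s): [2.57, 2.57, 3.14, 3.14, 3.14, 3.14, 3.14].

INTERFACE

Orientations are given as a unit quaternion [w, x, y, z].
In Python, from cell import readout, eyes, bot gives the robot as it stands.
- The arm moves only by the tool send_rows, never from a script. Its argument "targets" is a list of rows, each an object of numbers: "tx", "ty", "tz": the shift along the tool's x, y, z normalised to -1 to 1, where 1 is 0.05 m; "rx", "ry", "rz": the turn, a rotation vector about the tool's x, y, z normalised to -1 to 1, where 1 is 45 degrees; "grip": the opening, from 0 (shut) to 1 (fully open). A call has 1 to 12 rows; each row shifts and turns the commanded pose from where the row before left it, along the tool's axes as they then stand; what a row does not reach is not made up. A row lasts 1/10 s, in which the tool goes at most 50 mm and 8.59 degrees, less where a joint would pass 70% of its speed; a pose out of reach is approached as far as the arm can. A call with a number of a shift or a turn outside -1 to 1 is refused whole. A call with a gripper value outside its range is refused whole. The fingers move at their own pace and stop on an object; "grip_force" is the grip in N (left out, the last holds). Time passes only in rows, so rows that do not move let the fingers close. It gives the time, the measured TCP pose, the force, the opening and the grip force at its end, in the units of the state.
- readout.read_state(): the state, without advancing time (a new reading comes with each control period).
- eyes.get_image(name): name is "side" or "top"; returns a dict with "color" (384x512x3 uint8, red, green, blue), "depth" (384x512 float32, m along the optical axis (not along the pixel's ray), 0 where there is no reading), "fx", "fy", "cx", "cy" (pixels), "cam_to_world" (4x4, takes a point from camera to world coordinates). Camera axes: x right, y up, looking along -z (the intrinsics and any distortion apply to the point x, -y, -z); pixel columns grow to the right and rows downward; lengths in m; the calibration is good to about 2 mm. A picture is of the moment at which its call begins.
- bot.sign_off(): hands the job in; it is judged then, once.
The state is a dict: "clock": time; "joint_positions": joint angles; "joint_vel": joint speeds; "effort": joint torques, N m; "tool_pos": TCP position; "orientation": TCP orientation; "ft_force": force on the tool from outside, world axes, zero at the start; "moment": the same for the moment, N m; "opening": finger opening in m; "finger_force": force on a finger pad.
Only numpy, scipy, OpenCV 4.12 (cv2) and the standard library are available. Lean on these libraries where they do the work, as an engineer would, in place of code of your own. Each camera call takes 0.05 s, during which the arm holds its last target. There are 200 camera calls.

## Working session

There is one attempt and no reset: what is moved stays moved. The work goes in short steps, Python scripts to look and compute and a tool call to move; the robot and the scene stay as the last step left them, time stands still between calls to the robot, and variables do not carry over. Pictures are saved under pics/ and viewed, at most 10 in all, crops included, and the job is handed in when it is done.

Besides the shell and the picture viewer there is one more tool, called after "Request:" as a command line: name --argument value ..., lists and objects as JSON in quotes. send_rows: Moves the arm, as the interface text tells. Its arguments: {"type":"object","properties":{"targets":{"type":"array","items":{"type":"object","properties":{"tx":{"type":"number","minimum":-1,"maximum":1},"ty":{"type":"number","minimum":-1,"maximum":1},"tz":{"type":"number","minimum":-1,"maximum":1},"rx":{"type":"number","minimum":-1,"maximum":1},"ry":{"type":"number","minimum":-1,"maximum":1},"rz":{"type":"number","minimum":-1,"maximum":1},"grip":{"type":"number"}}}},"grip_force":{"type":"number"}},"required":["targets"]}

```bash
ls; mkdir -p pics; cat > h.py <<'E'
import numpy as np, cv2
from cell import readout, eyes, bot
def snap(n):
    im=eyes.get_image(n); np.savez(f'pics/{n}.npz',**im); return im
def world(im,u,v,d=None):
    if d is None: d=float(np.median(im['depth'][v-1:v+2,u-1:u+2]))
    p=np.array([(u-im['cx'])/im['fx']*d,-(v-im['cy'])/im['fy']*d,-d,1]); return (im['cam_to_world']@p)[:3]
E
python3 - <<'E'
from h import *
a=snap('side');b=snap('top')
for n,i in(('side',a),('top',b)):
    cv2.imwrite(f'pics/{n}0.png',cv2.resize(i['color'][:,:,::-1],(800,600),interpolation=cv2.INTER_CUBIC)); print(i['fx'],i['cx'],i['cy'],i['cam_to_world'].round(3).tolist(), i.keys())
s=readout.read_state(); print(s)
E
```

```text
pics
474.68783063113733 257.42968560914437 192.22445676846445 [[-1.0, 0.021, 0.012, 0.567], [0.0, -0.469, 0.883, 1.5], [0.024, 0.883, 0.469, 0.698], [0.0, 0.0, 0.0, 1.0]] dict_keys(['color', 'depth', 'fx', 'fy', 'cx', 'cy', 'cam_to_world'])
490.3287948805242 257.75421378079074 196.32943221330848 [[-0.016, 0.98, -0.2, 0.317], [-1.0, -0.017, -0.001, 0.384], [-0.004, 0.2, 0.98, 1.256], [0.0, 0.0, 0.0, 1.0]] dict_keys(['color', 'depth', 'fx', 'fy', 'cx', 'cy', 'cam_to_world'])
{'clock': 0.1, 'joint_positions': array([-1.25990492,  0.32173903, -0.07008349,  1.45156085,  0.02263984,
        1.37082221, -0.05690347]), 'joint_vel': array([-1.26546474e-06, -1.72050973e-03, -1.01946023e-03, -4.08056221e-03,
        1.27650185e-03,  1.57618761e-05, -5.87689114e-05]), 'effort': array([ 4.99090493e-04, -4.92570591e+01, -4.05376581e-01, -3.13398099e+01,
       -6.41848426e-02,  3.94631596e-02,  6.74104808e-05]), 'tool_pos': array([0.19000182, 0.62105085, 0.20557338]), 'orientation': array([-6.19361615e-05,  1.47836104e-01,  9.89011490e-01, -8.69315651e-04]), 'ft_force': array([ 0.73492049,  0.69628907, -0.28830158]), 'moment': array([-0.04318094, -0.04563739, -0.02254935]), 'finger_force': 0.0, 'opening': 0.08676716246970628}
```

View pics/side0.png

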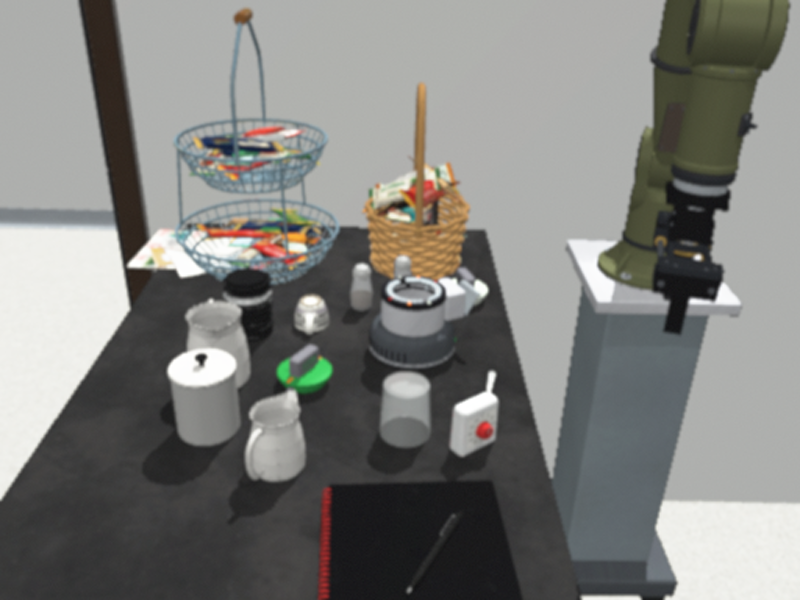

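View pics/top0.png

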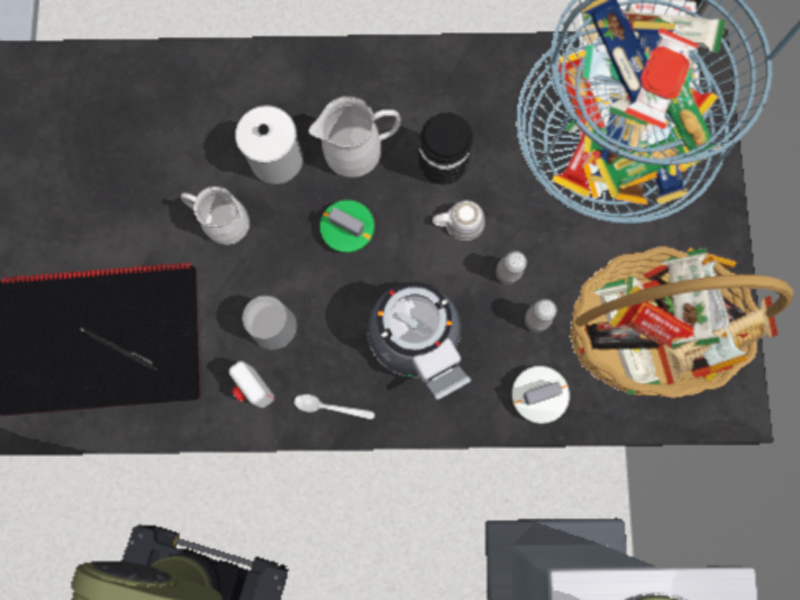

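The top view shows the white lid at (541,394), the green decoy at (347,226), the mill at (415,320) with the flap open towards (450,385), and the spoon at (335,405). The white lid on the right is the only one that fits, because the other is green. I'll confirm it in an enlarged crop while measuring.

```bash
python3 - <<'E'
from h import *
for n in('top','side'):
    im=dict(np.load(f'pics/{n}.npz')); c=im['color']
    v,u=np.mgrid[0:384,0:512]; d=im['depth']
    P=np.stack([(u-im['cx'])/im['fx']*d,-(v-im['cy'])/im['fy']*d,-d,np.ones_like(d)],-1)@im['cam_to_world'].T
    P=P[...,:3]; np.save(f'pics/{n}P.npy',P)
    hsv=cv2.cvtColor(c,cv2.COLOR_RGB2HSV)
    m=(d>0)&(P[...,2]>.10)&(P[...,2]<.135)&(P[...,0]>.3)&(P[...,0]<.75)&(abs(P[...,1]-.1)<.25)
    for lo,hi,nm in(((8,150,120),(22,255,255),'orange'),((0,150,120),(6,255,255),'red')):
        mk=cv2.inRange(hsv,lo,hi)
        k,l,st,ce=cv2.connectedComponentsWithStats(mk)
        for i in range(1,k):
            q=P[l==i]; q=np.median(q,0)
            if st[i,4]>1 and q[2]<.2 and q[2]>0 and .3<q[0]<.75: print(n,nm,st[i,4],ce[i].round(1),q.round(4))
if 1:
    im=dict(np.load('pics/top.npz'));c=im['color'][:,:,::-1]
    a=cv2.resize(c[165:275,225:375],None,fx=5.3,fy=5.3,interpolation=cv2.INTER_CUBIC);cv2.imwrite('pics/topc.png',a)
    im=dict(np.load('pics/side.npz'));c=im['color'][:,:,::-1]
    a=cv2.resize(c[155:245,220:330],None,fx=6.5,fy=6.5,interpolation=cv2.INTER_CUBIC);cv2.imwrite('pics/sidec.png',a)
E
```

```text
top orange 91 [403.8 126.3] [0.7404 0.0054 0.0526]
top orange 5 [207.8 136.6] [0.73   0.5135 0.0251]
top orange 4 [234.  150.5] [0.6915 0.445  0.0259]
top orange 3 [441.3 159.3] [ 0.6399 -0.0663  0.0939]
top orange 77 [460.5 166.6] [ 0.6134 -0.1087  0.1073]
top orange 3 [414.  173.7] [0.6008 0.0071 0.1105]
top orange 2 [412.5 177. ] [0.5885 0.0174 0.1249]
top orange 2 [415.5 179.5] [ 0.5929 -0.0042  0.0798]
top orange 16 [406.8 185.6] [0.5541 0.0528 0.1865]
top orange 53 [411.9 197.9] [0.5246 0.046  0.1846]
top orange 65 [397.2 201.1] [0.5186 0.0708 0.1592]
top orange 9 [243. 200.] [0.5404 0.4199 0.1224]
top orange 6 [492.7 203.7] [ 0.5107 -0.1373  0.1817]
top orange 7 [287.  206.3] [0.5233 0.3169 0.1221]
top orange 6 [374.2 209.5] [0.5136 0.1078 0.1035]
top orange 2 [384.5 207. ] [0.5192 0.086  0.1149]
top orange 3 [486.3 209.3] [ 0.4976 -0.1178  0.1888]
top orange 3 [463.7 213.7] [ 0.4868 -0.0644  0.1935]
top orange 13 [474.8 214. ] [ 0.4869 -0.0906  0.1893]
top orange 3 [418.7 214.7] [0.4905 0.0243 0.1701]
top orange 5 [432.  216.2] [ 0.4857 -0.0013  0.1773]
top orange 5 [471.8 21
[... 2926 characters left out ...]
 6 [287.5 108.5] [ 0.4511 -0.0748  0.1907]
side orange 8 [289.5 116. ] [ 0.4458 -0.0482  0.1754]
side orange 38 [261.3 127.4] [0.5423 0.0568 0.1685]
side orange 2 [280.5 122. ] [ 0.4767 -0.0079  0.1651]
side orange 2 [281.5 125.5] [ 0.4732 -0.0015  0.1553]
side orange 7 [280. 148.] [0.4818 0.1189 0.1237]
side orange 2 [261.5 195. ] [0.5422 0.4212 0.1181]
side orange 3 [185. 243.] [0.7321 0.5089 0.0244]
side red 32 [273.4 118.5] [0.5024 0.0009 0.1803]
side red 30 [263.4 123.6] [0.5329 0.0463 0.1777]
side red 27 [278.3 124.3] [0.4856 0.0115 0.1639]
side red 56 [309.  274.9] [0.4359 0.6522 0.043 ]
side red 182 [207.6 341.2] [0.6474 0.8232 0.0094]
side red 49 [206.5 376.3] [0.6418 0.9026 0.009 ]
```

View pics/topc.png

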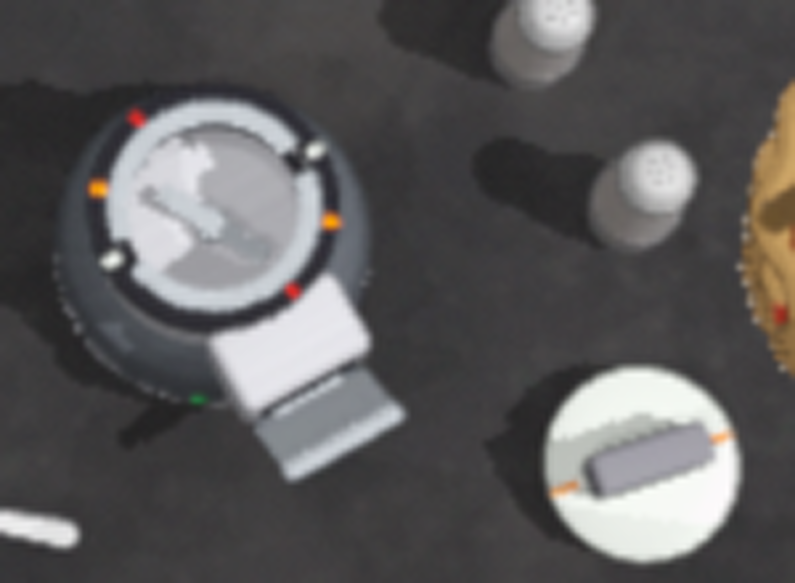

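The crop shows the white lid with its grey bar centred at (643,464), and its orange pointers at (565,490) and (722,438). On the rim, the white marks are at (113,259) and (315,151), and the orange ones at (98,188) and (331,222). The flap bar runs from (293,475) to (403,413). Next I'll turn these into world positions and compare them with the depth clouds from both views.

```bash
python3 - <<'E'
from h import *
im=dict(np.load('pics/top.npz'))
def ray(x,y,z):
    u=(x+.5)/5.3-.5+225; v=(y+.5)/5.3-.5+165
    R=im['cam_to_world']; dr=R[:3,:3]@[(u-im['cx'])/im['fx'],-(v-im['cy'])/im['fy'],-1]; t=(z-R[2,3])/dr[2]; return R[:3,3]+t*dr, im['depth'][int(round(v)),int(round(u))]-t
W=[ray(113,259,.122),ray(315,151,.122)];O=[ray(98,188,.122),ray(331,222,.122)]
L=[ray(565,490,.026),ray(722,438,.026)];F=[ray(293,475,.09),ray(403,413,.09)]
for n,A in dict(W=W,O=O,L=L,F=F).items():
    a,b=A[0][0],A[1][0]; d=a-b
    print(n,((a+b)/2).round(4),'len',np.hypot(*d[:2]).round(4),'ang',np.degrees(np.arctan2(d[1],d[0])).round(1),'zres',[round(float(q[1]),4) for q in A])
for n in('top','side'):
    P=np.load(f'pics/{n}P.npy'); im2=np.load(f'pics/{n}.npz')
    def cl(c,r,z0,z1):
        m=(np.hypot(P[...,0]-c[0],P[...,1]-c[1])<r)&(P[...,2]>z0)&(P[...,2]<z1); return P[m]
    c=(W[0][0]+W[1][0])/2
    q=cl(c,.065,.11,.135); print(n,'rim',len(q),np.median(q[:,2]).round(4),q[:,:2].min(0).round(4),q[:,:2].max(0).round(4), 'mid',((q[:,:2].min(0)+q[:,:2].max(0))/2).round(4))
    c=(L[0][0]+L[1][0])/2
    for z in((.018,.034),(.045,.07)):
        q=cl(c,.055,*z)
        if len(q): print(n,'lid',len(q),np.median(q[:,2]).round(4),'mid',((q[:,:2].min(0)+q[:,:2].max(0))/2).round(4),(q[:,:2].max(0)-q[:,:2].min(0)).round(3),q.mean(0).round(4))
# flap in mill frame
c=(W[0][0]+W[1][0])/2; d=W[0][0]-W[1][0]; y=d/np.linalg.norm(d); x=np.array([y[1],-y[0],0])
print('c',c,'mill x',x,'yaw',np.arctan2(x[1],x[0]))
for n in('top','side'):
    P=np.load(f'pics/{n}P.npy'); q=P-[c[0],c[1],0]; X=q@x;Y=q@y;Z=q[...,2]
    m=(X<-.08)&(X>-.16)&(abs(Y)<.035)&(Z>.03)&(Z<.13)
    for lo in np.arange(-.16,-.08,.006):
        k=m&(X>lo)&(X<lo+.006)
        if k.sum()>2: print(n,lo.round(3),k.sum(),np.median(Z[k]).round(4),Y[k].min().round(3),Y[k].max().round(3))
for nm,(u,v) in dict(salt=(345,197),spice=(328,167)).items():pass
E
```

```text
W [0.5318 0.3681 0.122 ] len 0.1022 ang 117.5 zres [-0.0018, -0.0035]
O [0.5317 0.3681 0.122 ] len 0.1046 ang 80.6 zres [-0.0002, -0.0057]
L [0.422  0.1667 0.026 ] len 0.0788 ang 107.1 zres [-0.0002, -0.0022]
F [0.4278 0.3098 0.09  ] len 0.0569 ang 118.2 zres [-0.0112, 0.088]
top rim 1030 0.1217 [0.4671 0.3135] [0.5866 0.4249] mid [0.5269 0.3692]
top lid 797 0.0272 mid [0.4216 0.168 ] [0.088 0.088] [0.4207 0.1701 0.0271]
top lid 206 0.0572 mid [0.4222 0.168 ] [0.034 0.058] [0.4216 0.1692 0.057 ]
side rim 523 0.1184 [0.4676 0.3123] [0.5889 0.4286] mid [0.5282 0.3705]
side lid 70 0.0237 mid [0.4148 0.1692] [0.068 0.077] [0.4019 0.1669 0.0238]
side lid 79 0.0533 mid [0.4244 0.1693] [0.035 0.064] [0.4255 0.173  0.0527]
c [0.5318298 0.3680767 0.122    ] mill x [0.88675403 0.4622416  0.        ] yaw 0.4805214119561775
top -0.124 43 0.1019 -0.029 0.028
top -0.118 61 0.1026 -0.028 0.029
top -0.112 57 0.0943 -0.029 0.028
top -0.106 55 0.0848 -0.028 0.029
top -0.1 51 0.0768 -0.027 0.029
top -0.094 82 0.07 -0.027 0.028
top -0.088 77 0.1118 -0.028 0.032
top -0.082 27 0.1141 -0.03 0.032
side -0.124 5 0.0989 -0.028 0.023
side -0.118 26 0.0995 -0.026 0.031
side -0.112 51 0.0948 -0.028 0.03
side -0.106 35 0.0849 -0.028 0.027
side -0.1 15 0.0745 0.012 0.027
side -0.094 10 0.0654 0.017 0.026
side -0.088 17 0.1034 -0.02 0.031
side -0.082 20 0.095 -0.033 0.032
```

View pics/sidec.png

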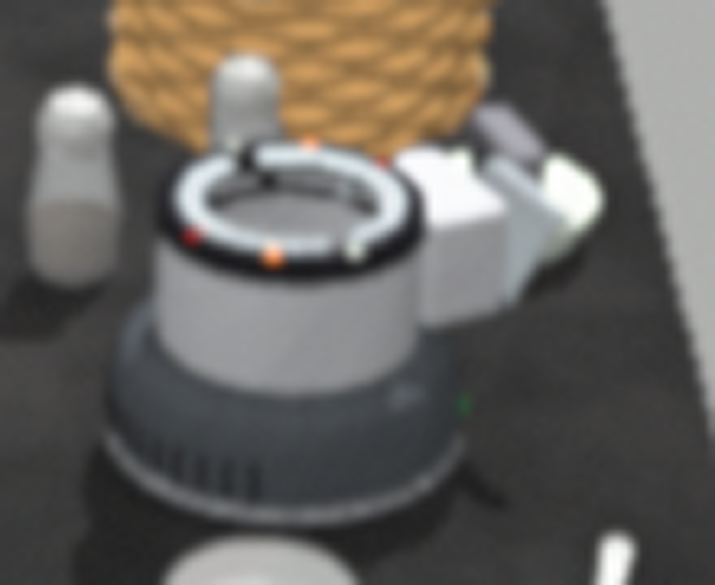

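The side crop agrees: orange marks at (272,258) and (308,146), the flap leaning out at (525,200), and the white lid behind it. Next I'll add a helper that converts world targets into tool-frame deltas.

```bash
cat >> h.py <<'E'
from scipy.spatial.transform import Rotation as R
def rot(s): w,x,y,z=s['orientation']; return R.from_quat([x,y,z,w]).as_matrix()
def mill(x,y=0,z=0,c=(.531,.3685),a=np.radians(27.5)):
    return np.array([c[0]+x*np.cos(a)-y*np.sin(a),c[1]+x*np.sin(a)+y*np.cos(a),z])
def down(yaw):  # tool y yaw (deg), z down
    t=np.radians(yaw); y=np.array([np.cos(t),np.sin(t),0]); z=np.array([0,0,-1.]); return np.stack([np.cross(y,z),y,z],1)
def turn(M,yaw): return (R.from_matrix(M.T@down(yaw)).as_rotvec()/np.radians(45)).round(3)
def shift(M,d): return (M.T@np.asarray(d)/.05).round(3)
def st():
    s=readout.read_state(); M=rot(s)
    print('t',round(s['clock'],2),'p',s['tool_pos'].round(4),'yaw',np.degrees(np.arctan2(M[1,1],M[0,1])).round(1),'z',M[:,2].round(3),'F',s['ft_force'].round(1),'M',s['moment'].round(2),'op',round(s['opening'],4),'ff',round(s['finger_force'],1),'q',s['joint_positions'].round(2)); return s,M
E
python3 - <<'E'
from h import *
im=dict(np.load('pics/side.npz'))
def ray(x,y,z):
    u=(x+.5)/6.5-.5+220; v=(y+.5)/6.5-.5+155
    T=im['cam_to_world']; dr=T[:3,:3]@[(u-im['cx'])/im['fx'],-(v-im['cy'])/im['fy'],-1]; return T[:3,3]+(z-T[2,3])/dr[2]*dr
print('orange mid',(ray(272,258,.122)+ray(308,146,.122))/2,'white',(ray(355,248,.122)+ray(235,145,.122))/2)
s,M=st(); print('turn',turn(M,117.5)); D=down(117.5)
a=mill(-.16,0,.207); b=mill(-.16,0,.098)
print(a,'shift',shift(D,a-s['tool_pos']),shift(D,b-a))
E
```

```text
orange mid [0.53450012 0.37378918 0.122     ] white [0.53341853 0.36910847 0.122     ]
t 0.1 p [0.19   0.6211 0.2056] yaw 73.0 z [-0.    -0.002 -1.   ] F [ 0.7  0.7 -0.3] M [-0.04 -0.05 -0.02] op 0.0868 ff 0.0 q [-1.26  0.32 -0.07  1.45  0.02  1.37 -0.06]
turn [-0.002 -0.001 -0.989]
[0.38907827 0.29462022 0.207     ] shift [-0.517 -7.629 -0.029] [0.   0.   2.18]
```

Request:
send_rows --targets '[{"grip": 0, "rz": -0.165}, {"grip": 0, "rz": -0.165}, {"grip": 0, "rz": -0.165}, {"grip": 0, "rz": -0.165}, {"grip": 0, "rz": -0.165}, {"grip": 0, "rz": -0.165}, {"grip": 0, "ty": -0.6}, {"grip": 0, "ty": -0.6}, {"grip": 0, "ty": -0.6}, {"grip": 0, "ty": -0.6}, {"grip": 0, "ty": -0.6}, {"grip": 0, "ty": -0.6}]'

```text
invalid input at $.targets[0]: expected keys tx, ty, tz, rx, ry, rz, grip
```

Request:
send_rows --targets '[{"grip": 0, "ty": -0.6, "tx": -0.1}, {"grip": 0, "ty": -0.6, "tx": -0.1}, {"grip": 0, "ty": -0.6, "tx": -0.1}, {"grip": 0, "ty": -0.6, "tx": -0.1}, {"grip": 0, "ty": -0.6, "tx": -0.1}, {"grip": 0, "ty": -0.6}, {"grip": 0, "ty": -0.4}, {"grip": 0}]'

```text
invalid input at $.targets[0]: expected keys tx, ty, tz, rx, ry, rz, grip
```

```bash
python3 - <<'E'
from h import *
s,M=st(); print(turn(M,117.5)); print(shift(M,mill(-.16,0,.098)-s['tool_pos']))
E
```

```text
t 0.1 p [0.19   0.6211 0.2056] yaw 73.0 z [-0.    -0.002 -1.   ] F [ 0.7  0.7 -0.3] M [-0.04 -0.05 -0.02] op 0.0868 ff 0.0 q [-1.26  0.32 -0.07  1.45  0.02  1.37 -0.06]
[-0.002 -0.001 -0.989]
[-5.716 -5.075  2.161]
```

All keys are required.

Request:
send_rows --targets '[{"tx": 0, "ty": 0, "tz": 0, "rx": 0, "ry": 0, "rz": -0.165, "grip": 0}, {"tx": 0, "ty": 0, "tz": 0, "rx": 0, "ry": 0, "rz": -0.165, "grip": 0}, {"tx": 0, "ty": 0, "tz": 0, "rx": 0, "ry": 0, "rz": -0.165, "grip": 0}, {"tx": 0, "ty": 0, "tz": 0, "rx": 0, "ry": 0, "rz": -0.165, "grip": 0}, {"tx": 0, "ty": 0, "tz": 0, "rx": 0, "ry": 0, "rz": -0.165, "grip": 0}, {"tx": 0, "ty": 0, "tz": 0, "rx": 0, "ry": 0, "rz": -0.165, "grip": 0}, {"tx": 0, "ty": -0.6, "tz": 0, "rx": 0, "ry": 0, "rz": 0, "grip": 0}, {"tx": 0, "ty": -0.6, "tz": 0, "rx": 0, "ry": 0, "rz": 0, "grip": 0}, {"tx": 0, "ty": -0.6, "tz": 0, "rx": 0, "ry": 0, "rz": 0, "grip": 0}, {"tx": 0, "ty": -0.6, "tz": 0, "rx": 0, "ry": 0, "rz": 0, "grip": 0}, {"tx": 0, "ty": -0.6, "tz": 0, "rx": 0, "ry": 0, "rz": 0, "grip": 0}, {"tx": 0, "ty": -0.6, "tz": 0, "rx": 0, "ry": 0, "rz": 0, "grip": 0}]'

```text
clock: 1.3
tool_pos: [0.2737, 0.4605, 0.2061]
orientation: [-0.0, -0.238, 0.971, -0.0]
ft_force: [0.0, 0.3, 0.2]
opening: 0.0027
finger_force: 0.0
```

Request:
send_rows --targets '[{"tx": -0.1, "ty": -0.6, "tz": 0, "rx": 0, "ry": 0, "rz": 0, "grip": 0}, {"tx": -0.1, "ty": -0.6, "tz": 0, "rx": 0, "ry": 0, "rz": 0, "grip": 0}, {"tx": -0.1, "ty": -0.6, "tz": 0, "rx": 0, "ry": 0, "rz": 0, "grip": 0}, {"tx": -0.1, "ty": -0.6, "tz": 0, "rx": 0, "ry": 0, "rz": 0, "grip": 0}, {"tx": -0.1, "ty": -0.6, "tz": 0, "rx": 0, "ry": 0, "rz": 0, "grip": 0}, {"tx": 0, "ty": -0.6, "tz": 0, "rx": 0, "ry": 0, "rz": 0, "grip": 0}, {"tx": 0, "ty": -0.4, "tz": 0, "rx": 0, "ry": 0, "rz": 0, "grip": 0}, {"tx": 0, "ty": 0, "tz": 0, "rx": 0, "ry": 0, "rz": 0, "grip": 0}]'

```text
clock: 2.1
tool_pos: [0.3897, 0.2931, 0.2063]
orientation: [-0.0, -0.235, 0.972, -0.001]
ft_force: [0.7, 0.2, -0.1]
opening: 0.0003
finger_force: 0.0
```

```bash
python3 - <<'E'
from h import *
s,M=st(); print(turn(M,117.5)); print(shift(M,mill(-.16,0,.098)-s['tool_pos']))
E
```

```text
t 2.1 p [0.3897 0.2931 0.2063] yaw 117.2 z [ 0.    -0.001 -1.   ] F [ 0.7  0.2 -0.1] M [0.03 0.08 0.04] op 0.0003 ff 0.0 q [-0.79 -0.03  0.09  1.84  0.    1.32  1.34]
[-0.001 -0.    -0.006]
[-0.005  0.035  2.167]
```

Request:
send_rows --targets '[{"tx": 0, "ty": 0, "tz": 0.6, "rx": 0, "ry": 0, "rz": 0, "grip": 0}, {"tx": 0, "ty": 0, "tz": 0.6, "rx": 0, "ry": 0, "rz": 0, "grip": 0}, {"tx": 0, "ty": 0, "tz": 0.6, "rx": 0, "ry": 0, "rz": 0, "grip": 0}, {"tx": 0, "ty": 0, "tz": 0.36, "rx": 0, "ry": 0, "rz": 0, "grip": 0}, {"tx": -0.2, "ty": 0, "tz": 0, "rx": 0, "ry": 0, "rz": 0, "grip": 0}, {"tx": -0.2, "ty": 0, "tz": 0, "rx": 0, "ry": 0, "rz": 0, "grip": 0}, {"tx": -0.2, "ty": 0, "tz": 0, "rx": 0, "ry": 0, "rz": 0, "grip": 0}, {"tx": -0.15, "ty": 0, "tz": 0, "rx": 0, "ry": 0, "rz": 0, "grip": 0}, {"tx": -0.15, "ty": 0, "tz": 0, "rx": 0, "ry": 0, "rz": 0, "grip": 0}, {"tx": -0.1, "ty": 0, "tz": 0, "rx": 0, "ry": 0, "rz": 0, "grip": 0}, {"tx": 0, "ty": 0, "tz": 0, "rx": 0, "ry": 0, "rz": 0, "grip": 0}]'

```text
clock: 3.2
tool_pos: [0.4331, 0.3197, 0.0988]
orientation: [0.0, -0.238, 0.971, 0.0]
ft_force: [-0.5, -0.3, 0.9]
opening: 0.0004
finger_force: 0.0
```

Request:
send_rows --targets '[{"tx": -0.04, "ty": 0, "tz": 0, "rx": 0, "ry": 0, "rz": 0, "grip": 0}, {"tx": 0, "ty": 0, "tz": 0, "rx": 0, "ry": 0, "rz": 0, "grip": 0}]'

```text
clock: 3.4
tool_pos: [0.4341, 0.3203, 0.0986]
orientation: [-0.0, -0.238, 0.971, 0.0]
ft_force: [1.1, 0.4, 1.1]
opening: 0.0003
finger_force: 0.0
```

Request:
send_rows --targets '[{"tx": -0.04, "ty": 0, "tz": 0, "rx": 0, "ry": 0, "rz": 0, "grip": 0}, {"tx": 0, "ty": 0, "tz": 0, "rx": 0, "ry": 0, "rz": 0, "grip": 0}]'

```text
clock: 3.6
tool_pos: [0.436, 0.3212, 0.0987]
orientation: [0.0, -0.238, 0.971, 0.0]
ft_force: [0.3, 0.2, -0.6]
opening: 0.0007
finger_force: 0.0
```

Request:
send_rows --targets '[{"tx": -0.04, "ty": 0, "tz": 0, "rx": 0, "ry": 0, "rz": 0, "grip": 0}, {"tx": 0, "ty": 0, "tz": 0, "rx": 0, "ry": 0, "rz": 0, "grip": 0}]'

```text
clock: 3.8
tool_pos: [0.4379, 0.3222, 0.0986]
orientation: [0.0, -0.238, 0.971, 0.0]
ft_force: [-0.7, 0.2, -0.3]
opening: 0.0004
finger_force: 0.0
```

Request:
send_rows --targets '[{"tx": -0.03, "ty": 0, "tz": 0, "rx": 0, "ry": 0, "rz": 0, "grip": 0}, {"tx": 0, "ty": 0, "tz": 0, "rx": 0, "ry": 0, "rz": 0, "grip": 0}]'

```text
clock: 4.0
tool_pos: [0.4392, 0.3229, 0.0986]
orientation: [0.0, -0.238, 0.971, 0.0]
ft_force: [0.3, 0.4, -0.2]
opening: 0.0008
finger_force: 0.0
```

```bash
python3 - <<'E'
from h import *
s,M=st(); a=np.radians(27.5); print('mill x',(s['tool_pos'][:2]-[.5318,.3685])@[np.cos(a),np.sin(a)])
im=snap('side'); c=im['color'][155:225,250:330,::-1]; cv2.imwrite('pics/flap.png',cv2.resize(c,None,fx=8,fy=8,interpolation=cv2.INTER_CUBIC))
E
```

```text
t 4.0 p [0.4392 0.3229 0.0986] yaw 117.5 z [ 0.  0. -1.] F [ 0.3  0.4 -0.2] M [0.07 0.04 0.02] op 0.0008 ff 0.0 q [-0.78  0.18  0.1   1.85 -0.02  1.11  1.39]
mill x -0.10321696838558411
```

View pics/flap.png

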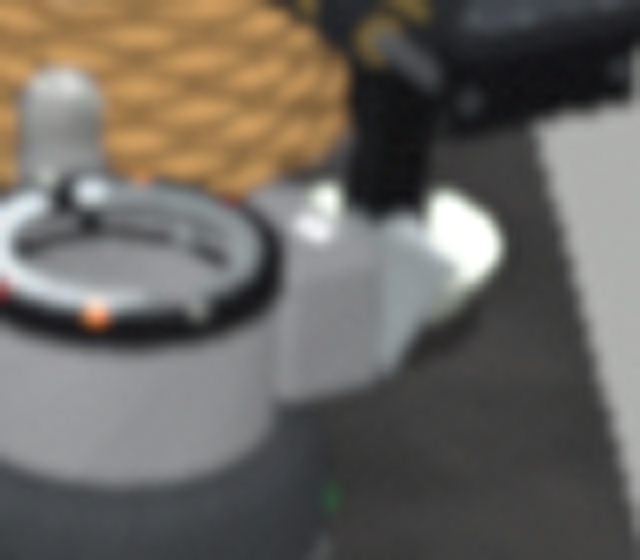

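The finger at (390,180) seems to disappear behind the flap's side at (410,260), and the flap still leans. I'll check the geometry from the depth.

```bash
python3 - <<'E'
from h import *
snap('top')
a=np.radians(27.5)
for n in('side','top'):
    im=dict(np.load(f'pics/{n}.npz')); v,u=np.mgrid[0:384,0:512]; d=im['depth']
    P=(np.stack([(u-im['cx'])/im['fx']*d,-(v-im['cy'])/im['fy']*d,-d,np.ones_like(d)],-1)@im['cam_to_world'].T)[...,:3]-[.5318,.3685,0]
    X=P[...,0]*np.cos(a)+P[...,1]*np.sin(a);Y=-P[...,0]*np.sin(a)+P[...,1]*np.cos(a);Z=P[...,2]
    if n=='side':
        for vv in range(180,205,3): print(vv,[(uu,int(1000*X[vv,uu]),int(1000*Y[vv,uu]),int(1000*Z[vv,uu])) for uu in range(296,312,3)])
    else:
        m=(X<-.08)&(X>-.16)&(abs(Y)<.035)&(Z>.03)&(Z<.13)
        for lo in np.arange(-.16,-.08,.006):
            k=m&(X>lo)&(X<lo+.006)
            if k.sum()>2: print(n,lo.round(3),k.sum(),np.median(Z[k]).round(4),Y[k].min().round(3),Y[k].max().round(3))
E
```

```text
180 [(296, -91, 8, 119), (299, -98, 12, 120), (302, -110, 9, 116), (305, -223, -140, 25), (308, -264, -182, -2), (311, -270, -173, 0)]
183 [(296, -90, 10, 111), (299, -112, -6, 99), (302, -184, -98, 41), (305, -210, -120, 26), (308, -219, -117, 25), (311, -264, -163, -4)]
186 [(296, -83, 23, 110), (299, -107, 1, 94), (302, -111, 9, 97), (305, -112, 23, 103), (308, -210, -101, 24), (311, -218, -97, 24)]
189 [(296, -78, 31, 105), (299, -106, 4, 87), (302, -109, 14, 91), (305, -110, 27, 96), (308, -199, -85, 23), (311, -237, -122, -1)]
192 [(296, -79, 31, 96), (299, -100, 13, 82), (302, -105, 20, 85), (305, -187, -83, 16), (308, -221, -115, -5), (311, -226, -106, -2)]
195 [(296, -80, 30, 86), (299, -98, 18, 76), (302, -103, 24, 78), (305, -198, -96, -2), (308, -207, -94, -3), (311, -219, -94, -6)]
198 [(296, -80, 31, 77), (299, -96, 21, 69), (302, -181, -87, -4), (305, -188, -81, -3), (308, -197, -78, -4), (311, -204, -71, -1)]
201 [(296, -82, 29, 66), (299, -162, -74, -4), (302, -170, -70, -4), (305, -179, -66, -4), (308, -187, -62, -4), (311, -196, -59, -4)]
204 [(296, -143, -62, -4), (299, -152, -58, -4), (302, -159, -53, -3), (305, -167, -49, -3), (308, -178, -48, -5), (311, -183, -40, -2)]
top -0.088 3 0.0775 0.03 0.032
```

Request:
send_rows --targets '[{"tx": 0, "ty": 0, "tz": -0.6, "rx": 0, "ry": 0, "rz": 0, "grip": 0}, {"tx": 0, "ty": 0, "tz": -0.6, "rx": 0, "ry": 0, "rz": 0, "grip": 0}, {"tx": 0, "ty": -0.6, "tz": -0.6, "rx": 0, "ry": 0, "rz": 0, "grip": 0}, {"tx": 0, "ty": -0.6, "tz": 0, "rx": 0, "ry": 0, "rz": 0, "grip": 0}, {"tx": 0, "ty": -0.6, "tz": 0, "rx": 0, "ry": 0, "rz": 0, "grip": 0}, {"tx": 0, "ty": -0.6, "tz": 0, "rx": 0, "ry": 0, "rz": 0, "grip": 0}, {"tx": 0, "ty": -0.6, "tz": 0, "rx": 0, "ry": 0, "rz": 0, "grip": 0}, {"tx": 0, "ty": -0.6, "tz": 0, "rx": 0, "ry": 0, "rz": 0, "grip": 0}]'

```text
clock: 4.9
tool_pos: [0.5227, 0.1621, 0.1887]
orientation: [0.0, -0.238, 0.971, 0.0]
ft_force: [0.2, 0.4, 0.4]
opening: 0.0003
finger_force: 0.0
```

```bash
cat > flap.py <<'E'
from h import *
import sys
a=np.radians(27.5); cs=[]
for n in('side','top'):
    im=snap(n); v,u=np.mgrid[0:384,0:512]; d=im['depth']
    P=(np.stack([(u-im['cx'])/im['fx']*d,-(v-im['cy'])/im['fy']*d,-d,np.ones_like(d)],-1)@im['cam_to_world'].T)[...,:3]-[.5318,.3685,0]
    X=P[...,0]*np.cos(a)+P[...,1]*np.sin(a);Y=-P[...,0]*np.sin(a)+P[...,1]*np.cos(a);Z=P[...,2]
    m=(X<-.08)&(X>-.16)&(abs(Y)<.035)&(Z>.03)&(Z<.13)
    for lo in np.arange(-.16,-.08,.006):
        k=m&(X>lo)&(X<lo+.006)
        if k.sum()>2: print(n,lo.round(3),k.sum(),np.median(Z[k]).round(4),Y[k].min().round(3),Y[k].max().round(3))
    c=im['color'][155:225,250:330,::-1] if n=='side' else im['color'][175:270,225:335,::-1]
    cs.append(cv2.resize(c,(400,500),interpolation=cv2.INTER_CUBIC))
cv2.imwrite(sys.argv[1],np.hstack(cs)); st()
E
python3 flap.py pics/flap2.png
```

```text
side -0.124 3 0.0994 -0.019 0.023
side -0.118 32 0.0991 -0.029 0.029
side -0.112 51 0.0935 -0.028 0.03
side -0.106 29 0.085 -0.027 0.029
side -0.1 14 0.0743 0.01 0.026
side -0.094 11 0.0688 0.015 0.027
side -0.088 21 0.1021 -0.018 0.03
side -0.082 16 0.1018 -0.033 0.033
top -0.124 47 0.1019 -0.029 0.028
top -0.118 61 0.1018 -0.028 0.029
top -0.112 52 0.0942 -0.029 0.028
top -0.106 56 0.085 -0.029 0.028
top -0.1 51 0.0767 -0.028 0.029
top -0.094 85 0.0702 -0.027 0.028
top -0.088 76 0.1125 -0.03 0.031
top -0.082 27 0.1139 -0.031 0.03
t 5.0 p [0.5243 0.1577 0.1887] yaw 117.1 z [ 0.001 -0.002 -1.   ] F [-0.8 -0.5 -0.5] M [0.02 0.08 0.  ] op 0.0004 ff 0.0 q [-0.58  0.11  0.26  1.74 -0.03  1.29  1.73]
```

View pics/flap2.png

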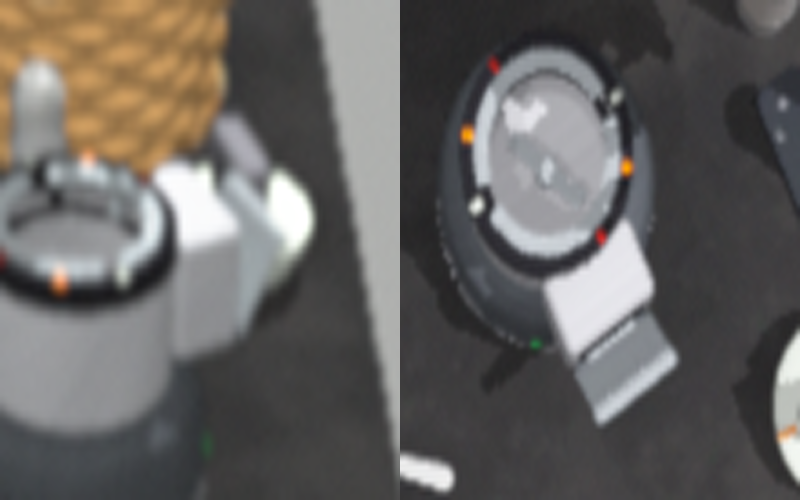

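```bash
python3 - <<'E'
from h import *
print(bot.nose_length,[a for a in dir(bot) if a[0]!='_'])
s,M=st()
for n in('side','top'):
    im=dict(np.load(f'pics/{n}.npz')); v,u=np.mgrid[0:384,0:512]; d=im['depth']
    P=(np.stack([(u-im['cx'])/im['fx']*d,-(v-im['cy'])/im['fy']*d,-d,np.ones_like(d)],-1)@im['cam_to_world'].T)[...,:3]-s['tool_pos']
    m=(np.hypot(P[...,0],P[...,1])<.06)&(P[...,2]>-.12)&(d>0)
    if n=='side':
        ys=np.where(m); print(ys[0].min(),ys[0].max(),ys[1].min(),ys[1].max())
        q=P[m]@M
        for lo in np.arange(-.12,.14,.01):
            k=(P[m][:,2]>lo)&(P[m][:,2]<=lo+.01)
            if k.sum(): print(lo.round(3),k.sum(),(q[k].min(0)*1000).round(),(q[k].max(0)*1000).round())
        cv2.imwrite('pics/g.png',cv2.resize(im['color'][60:200,190:350,::-1],(680,595),interpolation=cv2.INTER_CUBIC))
E
```

```text
0.008 ['PlanningError', 'nose_length', 'sign_off']
t 5.0 p [0.5243 0.1577 0.1887] yaw 117.1 z [ 0.001 -0.002 -1.   ] F [-0.8 -0.5 -0.5] M [0.02 0.08 0.  ] op 0.0004 ff 0.0 q [-0.58  0.11  0.26  1.74 -0.03  1.29  1.73]
0 172 250 292
-0.12 83 [-46. -58. 110.] [ 54.  10. 120.]
-0.11 97 [-45. -57. 100.] [ 55.  11. 110.]
-0.1 65 [-12. -56.  90.] [ 53. -17. 100.]
-0.09 70 [-19. -58.  80.] [ 56. -16.  89.]
-0.08 48 [-16. -57.  70.] [ 57. -12.  79.]
-0.07 76 [-16. -55.  60.] [ 58. -10.  70.]
-0.06 77 [-23. -56.  51.] [ 57. -11.  60.]
-0.05 16 [ 12. -35.  41.] [ 25. -19.  50.]
-0.04 18 [ 12. -33.  30.] [ 26. -20.  40.]
-0.03 13 [ 12. -31.  22.] [ 27. -20.  28.]
-0.02 16 [  9. -34.  11.] [ 25. -21.  20.]
-0.01 8 [ 14. -37.   6.] [ 24. -23.   9.]
0.01 21 [-15.  -3. -19.] [  7.  16. -12.]
0.02 29 [-16.  -2. -29.] [  7.  18. -20.]
0.03 29 [-16.  -3. -39.] [  8.  18. -30.]
0.04 30 [-15.  -8. -49.] [  8.  20. -41.]
0.05 31 [-16. -11. -59.] [  7.  24. -50.]
0.06 26 [-16. -11. -70.] [ -6.  24. -60.]
0.07 14 [-16.   4. -80.] [ -5.  33. -70.]
0.08 14 [-41. -28. -90.] [-16.  39. -80.]
0.09 60 [ -43.  -47. -100.] [-12.  43. -90.]
0.1 96 [ -42.  -49. -110.] [  18.   48. -100.]
0.11 68 [ -31.  -48. -120.] [  19.   52. -110.]
0.12 135 [ -31.  -49. -130.] [  23.   55. -120.]
0.13 98 [ -29.  -44. -140.] [  26.   23. -130.]
```

View pics/g.png

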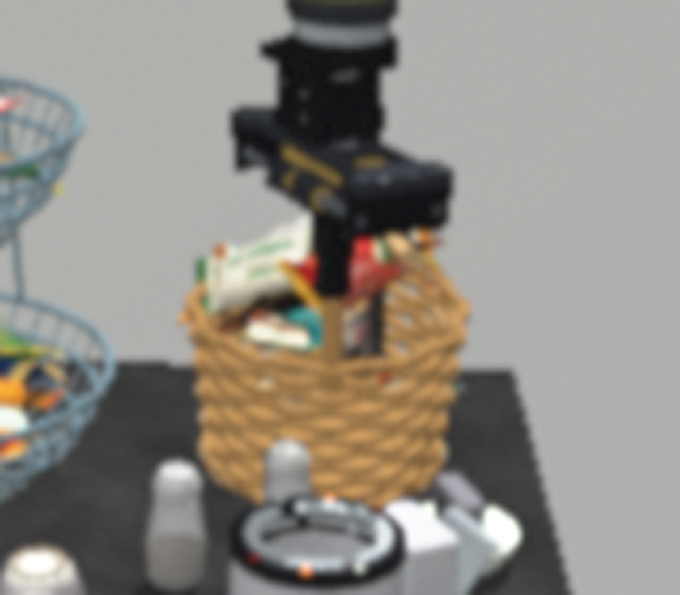

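The closed fingertip ends at crop (332,297). The depth there puts it about 12 mm above the reported TCP instead of 8 mm below, which explains why it passed over the flap bar. I'll check whether the open gripper at the start showed the same offset.

```bash
python3 - <<'E'
from h import *
im=dict(np.load('pics/side.npz')); T=np.linalg.inv(im['cam_to_world'])
def pr(p):
    q=T[:3,:3]@p+T[:3,3]; return np.array([im['cx']+im['fx']*q[0]/-q[2],im['cy']-im['fy']*q[1]/-q[2]])
y=np.array([.293,.956,0])
for sgn in(1,-1):
  for dz in(-.008,0,.012): print(sgn,dz,(pr(np.array([.19,.6211,.2056+dz])+sgn*.051*y)*800/512).round(1))
c=cv2.imread('pics/side0.png'); g=c.max(2)
for col in(670,676,682): print(col,g[290:345:3,col])
s,M=st()
for dz in(-.008,0,.012): print(dz,((pr(s['tool_pos']+[0,0,dz])-[190,60])*4.25).round(1))
E
```

```text
1 -0.008 [669.  346.6]
1 0 [670.2 341.4]
1 0.012 [672.  333.4]
-1 -0.008 [668.1 311.2]
-1 0 [669.2 306.3]
-1 0.012 [670.8 298.8]
670 [ 24  24  28  47  74  54  36  25  20  21  21  21  23  24  57 100 102 102
 105]
676 [ 24  22  22  20  22  21  20  21  21  21  23  21  22  22  40  89 102 102
 103]
682 [ 23  22  23  20  20  22  19  21  23  28  39  48  62  76  88  99 102 103
 103]
t 5.0 p [0.5243 0.1577 0.1887] yaw 117.1 z [ 0.001 -0.002 -1.   ] F [-0.8 -0.5 -0.5] M [0.02 0.08 0.  ] op 0.0004 ff 0.0 q [-0.58  0.11  0.26  1.74 -0.03  1.29  1.73]
-0.008 [328.7 320.1]
0 [329.  309.5]
0.012 [329.6 293.4]
```

```bash
python3 - <<'E'
from h import *
s,M=st(); c=(.5318,.3685); a=mill(-.16,0,.1887,c)
print(turn(M,117.5),shift(M,a-s['tool_pos']),'down',(.1887-.075)/.05)
E
```

```text
t 5.0 p [0.5243 0.1577 0.1887] yaw 117.1 z [ 0.001 -0.002 -1.   ] F [-0.8 -0.5 -0.5] M [0.02 0.08 0.  ] op 0.0004 ff 0.0 q [-0.58  0.11  0.26  1.74 -0.03  1.29  1.73]
[-0.003  0.    -0.009] [ 1.146  3.662 -0.009] down 2.274
```

Request:
send_rows --targets '[{"tx": 0.4, "ty": 0.6, "tz": 0, "rx": 0, "ry": 0, "rz": 0, "grip": 0}, {"tx": 0.4, "ty": 0.6, "tz": 0, "rx": 0, "ry": 0, "rz": 0, "grip": 0}, {"tx": 0.35, "ty": 0.6, "tz": 0, "rx": 0, "ry": 0, "rz": 0, "grip": 0}, {"tx": 0, "ty": 0.6, "tz": 0, "rx": 0, "ry": 0, "rz": 0, "grip": 0}, {"tx": 0, "ty": 0.6, "tz": 0, "rx": 0, "ry": 0, "rz": 0, "grip": 0}, {"tx": 0, "ty": 0.6, "tz": 0, "rx": 0, "ry": 0, "rz": 0, "grip": 0}, {"tx": 0, "ty": 0, "tz": 0.6, "rx": 0, "ry": 0, "rz": 0, "grip": 0}, {"tx": 0, "ty": 0, "tz": 0.6, "rx": 0, "ry": 0, "rz": 0, "grip": 0}, {"tx": 0, "ty": 0, "tz": 0.6, "rx": 0, "ry": 0, "rz": 0, "grip": 0}, {"tx": 0, "ty": 0, "tz": 0.47, "rx": 0, "ry": 0, "rz": 0, "grip": 0}, {"tx": -0.2, "ty": 0, "tz": 0, "rx": 0, "ry": 0, "rz": 0, "grip": 0}, {"tx": -0.2, "ty": 0, "tz": 0, "rx": 0, "ry": 0, "rz": 0, "grip": 0}]'

```text
clock: 6.2
tool_pos: [0.4064, 0.3064, 0.0756]
orientation: [0.0, -0.238, 0.971, 0.0]
ft_force: [1.3, 1.1, 1.1]
opening: 0.0007
finger_force: 0.0
```

Request:
send_rows --targets '[{"tx": -0.15, "ty": 0, "tz": 0, "rx": 0, "ry": 0, "rz": 0, "grip": 0}, {"tx": -0.15, "ty": 0, "tz": 0, "rx": 0, "ry": 0, "rz": 0, "grip": 0}, {"tx": 0, "ty": 0, "tz": 0, "rx": 0, "ry": 0, "rz": 0, "grip": 0}]'

```text
clock: 6.5
tool_pos: [0.4208, 0.3135, 0.0761]
orientation: [0.001, -0.238, 0.971, 0.001]
ft_force: [-0.6, 0.1, -0.2]
opening: 0.0004
finger_force: 0.0
```

Request:
send_rows --targets '[{"tx": -0.15, "ty": 0, "tz": 0, "rx": 0, "ry": 0, "rz": 0, "grip": 0}, {"tx": -0.15, "ty": 0, "tz": 0, "rx": 0, "ry": 0, "rz": 0, "grip": 0}, {"tx": -0.06, "ty": 0, "tz": 0, "rx": 0, "ry": 0, "rz": 0, "grip": 0}, {"tx": 0, "ty": 0, "tz": 0, "rx": 0, "ry": 0, "rz": 0, "grip": 0}]'

```text
clock: 6.9
tool_pos: [0.4336, 0.32, 0.0745]
orientation: [-0.002, -0.238, 0.971, -0.001]
ft_force: [-5.7, -2.5, 3.1]
opening: 0.0004
finger_force: 2.7
```

Request:
send_rows --targets '[{"tx": -0.04, "ty": 0, "tz": 0, "rx": 0, "ry": 0, "rz": 0, "grip": 0}, {"tx": 0, "ty": 0, "tz": 0, "rx": 0, "ry": 0, "rz": 0, "grip": 0}]'

```text
clock: 7.1
tool_pos: [0.4337, 0.3201, 0.0742]
orientation: [-0.004, -0.238, 0.971, -0.001]
ft_force: [-8.6, -3.5, 5.2]
opening: 0.0004
finger_force: 4.6
```

```bash
python3 flap.py pics/flap3.png
```

```text
side -0.118 21 0.1043 0.009 0.017
side -0.112 22 0.1071 0.008 0.018
side -0.106 21 0.1171 0.01 0.018
side -0.1 39 0.1174 -0.029 0.021
side -0.094 48 0.1076 -0.032 0.031
side -0.088 29 0.0986 -0.027 0.03
side -0.082 15 0.0948 -0.031 0.033
t 7.2 p [0.4337 0.3201 0.0742] yaw 117.6 z [-0.007 -0.004 -1.   ] F [-8.9 -3.7  4.6] M [-0.88  1.68  0.01] op 0.0007 ff 4.6 q [-0.76  0.2   0.08  1.88 -0.02  1.07  1.38]
```

View pics/flap3.png

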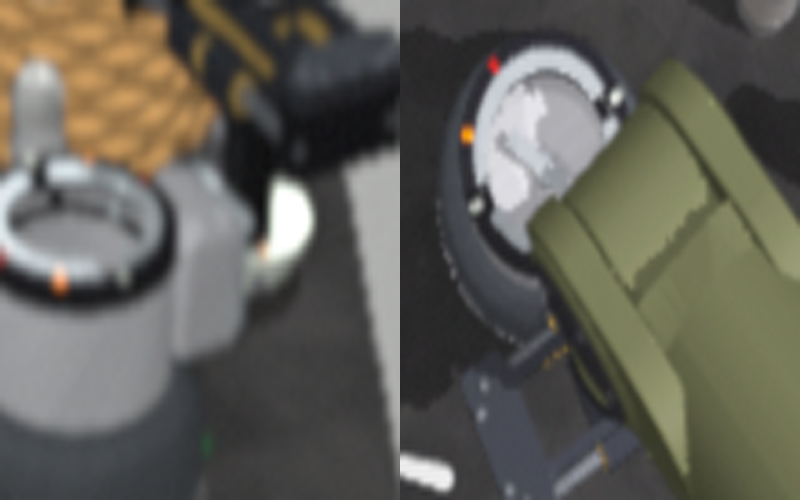

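The flap is now upright against the spout (side crop: flap edge near (245,220), no gap). I'll back off, rise, and turn towards the lid.

Request:
send_rows --targets '[{"tx": 0.3, "ty": 0, "tz": 0, "rx": 0, "ry": 0, "rz": 0, "grip": 0}, {"tx": 0.5, "ty": 0, "tz": 0, "rx": 0, "ry": 0, "rz": 0, "grip": 0}, {"tx": 0, "ty": 0, "tz": -0.6, "rx": 0, "ry": 0, "rz": 0, "grip": 1}, {"tx": 0, "ty": 0, "tz": -0.6, "rx": 0, "ry": 0, "rz": 0, "grip": 1}, {"tx": 0, "ty": 0, "tz": -0.6, "rx": 0, "ry": 0, "rz": 0, "grip": 1}, {"tx": 0, "ty": 0, "tz": 0, "rx": 0, "ry": 0, "rz": 0.186, "grip": 1}, {"tx": 0, "ty": 0, "tz": 0, "rx": 0, "ry": 0, "rz": 0.186, "grip": 1}, {"tx": 0, "ty": 0, "tz": 0, "rx": 0, "ry": 0, "rz": 0.186, "grip": 1}, {"tx": 0, "ty": 0, "tz": 0, "rx": 0, "ry": 0, "rz": 0.186, "grip": 1}, {"tx": 0, "ty": 0, "tz": 0, "rx": 0, "ry": 0, "rz": 0.186, "grip": 1}, {"tx": 0, "ty": 0, "tz": 0, "rx": 0, "ry": 0, "rz": 0.186, "grip": 1}, {"tx": 0, "ty": 0, "tz": 0, "rx": 0, "ry": 0, "rz": 0.186, "grip": 1}]'

```text
clock: 8.4
tool_pos: [0.402, 0.3035, 0.1653]
orientation: [0.0, 0.271, 0.963, 0.001]
ft_force: [-0.1, 0.1, 0.0]
opening: 0.0725
finger_force: 0.0
```

Request:
send_rows --targets '[{"tx": 0, "ty": 0, "tz": 0, "rx": 0, "ry": 0, "rz": 0.186, "grip": 1}, {"tx": 0, "ty": 0, "tz": 0, "rx": 0, "ry": 0, "rz": 0.186, "grip": 1}, {"tx": 0, "ty": 0, "tz": 0, "rx": 0, "ry": 0, "rz": 0.186, "grip": 1}, {"tx": 0, "ty": 0, "tz": 0, "rx": 0, "ry": 0, "rz": 0.186, "grip": 1}, {"tx": 0, "ty": 0, "tz": 0, "rx": 0, "ry": 0, "rz": 0.186, "grip": 1}]'

```text
clock: 8.9
tool_pos: [0.402, 0.3035, 0.1653]
orientation: [0.0, 0.597, 0.803, 0.001]
ft_force: [0.4, 0.2, 0.2]
opening: 0.0869
finger_force: 0.0
```

```bash
python3 - <<'E'
from h import *
s,M=st(); print(turn(M,17.1)); print(shift(down(17.1),np.array([.422,.1675,s['tool_pos'][2]])-s['tool_pos']))
E
python3 flap.py pics/flap4.png
```

```text
t 8.9 p [0.402  0.3035 0.1653] yaw 16.8 z [ 0.001  0.001 -1.   ] F [0.4 0.2 0.2] M [-0.08  0.02 -0.02] op 0.0869 ff 0.0 q [-0.8   0.03  0.1   1.87 -0.    1.24 -0.4 ]
[ 0.002 -0.    -0.008]
[-2.717 -0.416  0.   ]
side -0.094 50 0.1082 -0.031 0.028
side -0.088 28 0.0985 -0.035 0.031
side -0.082 12 0.0984 -0.022 0.031
top -0.1 4 0.1138 0.023 0.028
top -0.094 10 0.1097 0.022 0.029
top -0.088 18 0.1098 0.022 0.032
top -0.082 4 0.1121 0.022 0.032
t 9.0 p [0.4019 0.3034 0.1653] yaw 17.1 z [ 0.001  0.001 -1.   ] F [-0.3  0.5  0.7] M [-0.12  0.01 -0.01] op 0.0869 ff 0.0 q [-0.8   0.03  0.1   1.87 -0.    1.24 -0.4 ]
```

Request:
send_rows --targets '[{"tx": -0.6, "ty": -0.1, "tz": 0, "rx": 0, "ry": 0, "rz": 0, "grip": 1}, {"tx": -0.6, "ty": -0.1, "tz": 0, "rx": 0, "ry": 0, "rz": 0, "grip": 1}, {"tx": -0.6, "ty": -0.1, "tz": 0, "rx": 0, "ry": 0, "rz": 0, "grip": 1}, {"tx": -0.6, "ty": -0.1, "tz": 0, "rx": 0, "ry": 0, "rz": 0, "grip": 1}, {"tx": -0.317, "ty": -0.016, "tz": 0, "rx": 0, "ry": 0, "rz": 0, "grip": 1}, {"tx": 0, "ty": 0, "tz": 0.6, "rx": 0, "ry": 0, "rz": 0, "grip": 0.7}, {"tx": 0, "ty": 0, "tz": 0.6, "rx": 0, "ry": 0, "rz": 0, "grip": 0.6}, {"tx": 0, "ty": 0, "tz": 0.6, "rx": 0, "ry": 0, "rz": 0, "grip": 0.6}, {"tx": 0, "ty": 0, "tz": 0.4, "rx": 0, "ry": 0, "rz": 0, "grip": 0.6}, {"tx": 0, "ty": 0, "tz": 0, "rx": 0, "ry": 0, "rz": 0, "grip": 0.6}]'

```text
clock: 10.0
tool_pos: [0.4194, 0.166, 0.0526]
orientation: [-0.001, 0.593, 0.805, -0.002]
ft_force: [-0.2, 0.9, -0.1]
opening: 0.0563
finger_force: 0.0
```

```bash
python3 - <<'E'
from h import *
s,M=st(); print(turn(M,17.1)); print(shift(M,np.array([.422,.1675,.018])-s['tool_pos']))
im=snap('top'); cv2.imwrite('pics/gr.png',cv2.resize(im['color'][220:285,300:380,::-1],(720,585),interpolation=cv2.INTER_CUBIC))
E
```

```text
t 10.0 p [0.4194 0.166  0.0526] yaw 17.3 z [-0.004 -0.003 -1.   ] F [-0.2  0.9 -0.1] M [-0.1   0.01 -0.  ] op 0.0563 ff 0.0 q [-0.67  0.04  0.24  2.11 -0.01  1.   -0.12]
[-0.006  0.002  0.004]
[0.014 0.061 0.691]
```

Request:
send_rows --targets '[{"tx": 0.014, "ty": 0.06, "tz": 0.2, "rx": 0, "ry": 0, "rz": 0, "grip": 0.6}, {"tx": 0, "ty": 0, "tz": 0.2, "rx": 0, "ry": 0, "rz": 0, "grip": 0.6}, {"tx": 0, "ty": 0, "tz": 0.2, "rx": 0, "ry": 0, "rz": 0, "grip": 0.6}, {"tx": 0, "ty": 0, "tz": 0, "rx": 0, "ry": 0, "rz": 0, "grip": 0.6}]'

```text
clock: 10.45
tool_pos: [0.423, 0.1682, 0.0237]
orientation: [-0.001, 0.594, 0.805, -0.001]
ft_force: [0.2, -0.1, -0.9]
opening: 0.0523
finger_force: 0.0
```

Request:
send_rows --targets '[{"tx": 0, "ty": 0, "tz": 0.08, "rx": 0, "ry": 0, "rz": 0, "grip": 0.6}, {"tx": 0, "ty": 0, "tz": 0, "rx": 0, "ry": 0, "rz": 0, "grip": 0.6}]'

```text
clock: 10.65
tool_pos: [0.424, 0.1687, 0.0208]
orientation: [-0.0, 0.594, 0.804, -0.0]
ft_force: [-0.0, 0.4, -1.0]
opening: 0.0518
finger_force: 0.0
```

Request:
send_rows --targets '[{"tx": 0, "ty": 0, "tz": 0, "rx": 0, "ry": 0, "rz": 0, "grip": 0}, {"tx": 0, "ty": 0, "tz": 0, "rx": 0, "ry": 0, "rz": 0, "grip": 0}, {"tx": 0, "ty": 0, "tz": 0, "rx": 0, "ry": 0, "rz": 0, "grip": 0}, {"tx": 0, "ty": 0, "tz": 0, "rx": 0, "ry": 0, "rz": 0, "grip": 0}]' --grip_force 40

```text
clock: 11.05
tool_pos: [0.4242, 0.1688, 0.0213]
orientation: [0.0, 0.594, 0.804, 0.0]
ft_force: [0.2, -1.1, -0.1]
opening: 0.0279
finger_force: 0.0
```

Request:
send_rows --targets '[{"tx": 0, "ty": 0, "tz": -0.3, "rx": 0, "ry": 0, "rz": 0, "grip": 0}, {"tx": 0, "ty": 0, "tz": -0.6, "rx": 0, "ry": 0, "rz": 0, "grip": 0}, {"tx": 0, "ty": 0, "tz": -0.6, "rx": 0, "ry": 0, "rz": 0, "grip": 0}, {"tx": 0, "ty": 0, "tz": -0.6, "rx": 0, "ry": 0, "rz": 0, "grip": 0}, {"tx": 0, "ty": 0, "tz": -0.6, "rx": 0, "ry": 0, "rz": 0, "grip": 0}, {"tx": 0, "ty": 0, "tz": 0, "rx": 0, "ry": 0, "rz": 0, "grip": 0}]'

```text
clock: 11.65
tool_pos: [0.4266, 0.17, 0.1601]
orientation: [0.002, 0.594, 0.804, 0.004]
ft_force: [0.8, 0.8, -3.0]
opening: 0.0208
finger_force: 40.0
```

```bash
python3 - <<'E'
from h import *
s,M=st()
for n in('side','top'):
    im=snap(n); v,u=np.mgrid[0:384,0:512]; d=im['depth']
    P=(np.stack([(u-im['cx'])/im['fx']*d,-(v-im['cy'])/im['fy']*d,-d,np.ones_like(d)],-1)@im['cam_to_world'].T)[...,:3]
    c=im['color'].astype(int); wh=(c.min(2)>190)
    near=(np.linalg.norm(P-(s['tool_pos']+[0,0,0]),axis=-1)<.075)
    q=(P[near&wh]-s['tool_pos'])@M
    if len(q): print(n,len(q),'toolframe min',q.min(0).round(4),'max',q.max(0).round(4))
im=dict(np.load('pics/side.npz')); 
q=np.where((np.load('pics/side.npz')['color'].min(2)>0)); T=np.linalg.inv(im['cam_to_world']); p=T[:3,:3]@s['tool_pos']+T[:3,3]
u,v=int(im['cx']-im['fx']*p[0]/p[2]),int(im['cy']+im['fy']*p[1]/p[2]); print(u,v)
cv2.imwrite('pics/lift.png',cv2.resize(im['color'][v-40:v+40,u-50:u+50,::-1],(750,600),interpolation=cv2.INTER_CUBIC))
E
```

```text
t 11.65 p [0.4266 0.17   0.1601] yaw 17.1 z [ 0.007  0.004 -1.   ] F [ 0.8  0.8 -3. ] M [-0.03 -0.02  0.01] op 0.0208 ff 40.0 q [-0.68 -0.07  0.23  1.98  0.02  1.22 -0.15]
side 161 toolframe min [-0.0655 -0.0411 -0.0093] max [0.0403 0.0466 0.024 ]
top 86 toolframe min [ 0.0216 -0.0367  0.0012] max [ 0.0386 -0.0053  0.0121]
299 143
```

View pics/lift.png

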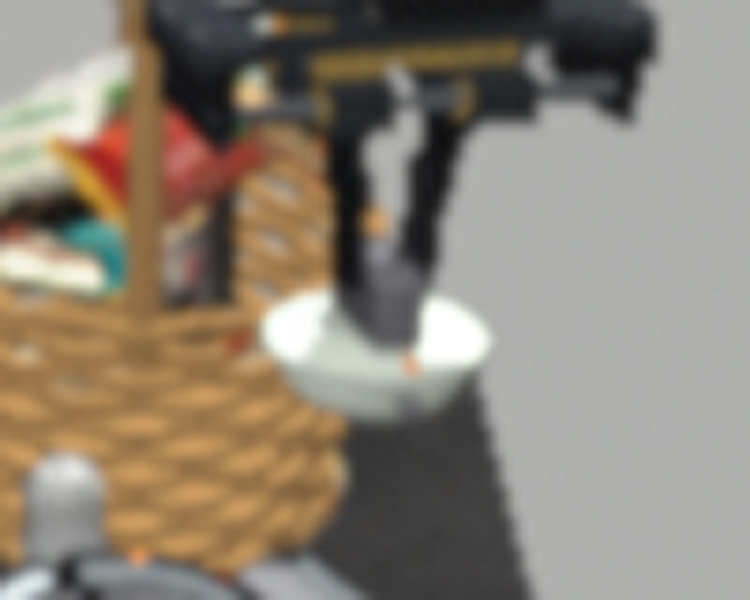

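The lid hangs level in the gripper with its near pointer at (412,362). It sits a few mm low in the grip, since the fingers closed as the lift began. I'll carry it over the bowl.

```bash
python3 - <<'E'
from h import *
s,M=st(); D=down(27.5); t=np.array([.5322,.369,.185])
print(turn(M,27.5),shift(D,t-s['tool_pos']))
E
```

```text
t 11.75 p [0.424  0.1688 0.1561] yaw 17.1 z [ 0.  0. -1.] F [-0.3  0.7 -2.5] M [-0.13  0.07  0.02] op 0.0206 ff 40.0 q [-0.68 -0.07  0.23  1.99  0.02  1.22 -0.15]
[ 0.001 -0.    -0.231] [ 2.553  3.768 -0.579]
```

Request:
send_rows --targets '[{"tx": 0, "ty": 0, "tz": -0.58, "rx": 0, "ry": 0, "rz": -0.077, "grip": 0}, {"tx": 0, "ty": 0, "tz": 0, "rx": 0, "ry": 0, "rz": -0.077, "grip": 0}, {"tx": 0, "ty": 0, "tz": 0, "rx": 0, "ry": 0, "rz": -0.077, "grip": 0}, {"tx": 0.4, "ty": 0.6, "tz": 0, "rx": 0, "ry": 0, "rz": 0, "grip": 0}, {"tx": 0.4, "ty": 0.6, "tz": 0, "rx": 0, "ry": 0, "rz": 0, "grip": 0}, {"tx": 0.4, "ty": 0.6, "tz": 0, "rx": 0, "ry": 0, "rz": 0, "grip": 0}, {"tx": 0.4, "ty": 0.6, "tz": 0, "rx": 0, "ry": 0, "rz": 0, "grip": 0}, {"tx": 0.4, "ty": 0.5, "tz": 0, "rx": 0, "ry": 0, "rz": 0, "grip": 0}, {"tx": 0.3, "ty": 0.45, "tz": 0, "rx": 0, "ry": 0, "rz": 0, "grip": 0}, {"tx": 0.25, "ty": 0.42, "tz": 0, "rx": 0, "ry": 0, "rz": 0, "grip": 0}, {"tx": 0, "ty": 0, "tz": 0, "rx": 0, "ry": 0, "rz": 0, "grip": 0}, {"tx": 0, "ty": 0, "tz": 0, "rx": 0, "ry": 0, "rz": 0, "grip": 0}]'

```text
clock: 12.95
tool_pos: [0.5313, 0.3681, 0.1823]
orientation: [-0.001, 0.519, 0.855, -0.002]
ft_force: [0.0, -0.3, -2.2]
opening: 0.0204
finger_force: 40.0
```

```bash
python3 - <<'E'
from h import *
s,M=st()
a=snap('side');b=snap('top')
u,v=264,178
c1=cv2.resize(a['color'][v-55:v+25,u-40:u+40,::-1],(600,600),interpolation=cv2.INTER_CUBIC)
cv2.imwrite('pics/over.png',c1)
E
```

```text
t 12.95 p [0.5313 0.3681 0.1823] yaw 27.5 z [-0.003 -0.003 -1.   ] F [ 0.  -0.3 -2.2] M [-0.09  0.01  0.02] op 0.0204 ff 40.0 q [-0.78  0.33  0.17  1.5  -0.06  1.33 -0.13]
```

View pics/over.png

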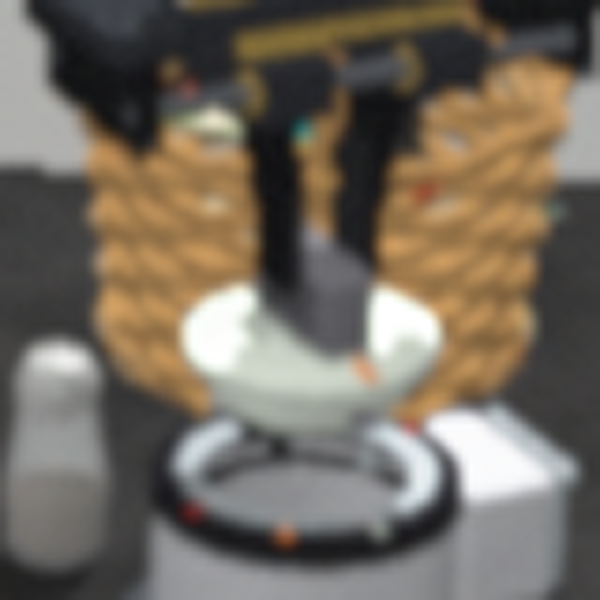

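Side view: the lid hangs over the bowl. Its flange spans columns 182–443 near row 335 and the near pointer is at (362,370). The rim marks are white (380,530) and orange (286,537). I'll compare these with projections to get the lid's offset from the tool and its height.

```bash
python3 - <<'E'
from h import *
from scipy.optimize import least_squares
s,M=st(); im=dict(np.load('pics/side.npz')); T=np.linalg.inv(im['cam_to_world'])
def pr(p):
    q=T[:3,:3]@p+T[:3,3]; return ((np.array([im['cx']+im['fx']*q[0]/-q[2],im['cy']-im['fy']*q[1]/-q[2]])-[224,123])+.5)*7.5-.5
y=mill(0,1)-mill(0,0); tp=s['tool_pos']
for c in((.5318,.368),(.5322,.369),(.533,.370)):
    print(c,'white',pr(np.array([*c,.122])+y*.0515).round(),'orange',pr(np.array([*c,.122])+R.from_euler('z',-.65).apply(y)*.0515).round())
t=np.radians(np.arange(0,360,3)); ring=np.stack([.045*np.cos(t),.045*np.sin(t),0*t],1)
for dz in(0,.004,.008):
    ctr=tp-[0,0,dz]
    q=np.array([pr(ctr+r) for r in ring]); print('dz',dz,'ring u',q[:,0].min().round(),q[:,0].max().round(),'v',q[:,1].min().round(),q[:,1].max().round(),'ptr',pr(ctr+y*.0395).round())
# depth: flange top points in tool frame, both views
for n in('side','top'):
    im2=dict(np.load(f'pics/{n}.npz')); v,u=np.mgrid[0:384,0:512]; d=im2['depth']
    P=(np.stack([(u-im2['cx'])/im2['fx']*d,-(v-im2['cy'])/im2['fy']*d,-d,np.ones_like(d)],-1)@im2['cam_to_world'].T)[...,:3]-tp
    k=(np.hypot(P[...,0],P[...,1])<.05)&(im2['color'].min(2)>170)&(P[...,2]>-.05)&(P[...,2]<.03)
    q=P[k]@M; print(n,len(q),np.percentile(q,[2,25,50,75,98],axis=0).round(4).tolist() if len(q) else '')
E
```

```text
t 13.05 p [0.5318 0.3673 0.1837] yaw 27.4 z [-0.002 -0.002 -1.   ] F [ 0.4 -0.6 -1.9] M [-0.03  0.   -0.03] op 0.0204 ff 40.0 q [-0.78  0.32  0.17  1.5  -0.06  1.33 -0.13]
(0.5318, 0.368) white [384. 525.] orange [290. 530.]
(0.5322, 0.369) white [382. 526.] orange [289. 531.]
(0.533, 0.37) white [380. 528.] orange [286. 533.]
dz 0 ring u 189.0 447.0 v 253.0 361.0 ptr [373. 349.]
dz 0.004 ring u 189.0 447.0 v 263.0 371.0 ptr [373. 360.]
dz 0.008 ring u 189.0 446.0 v 274.0 382.0 ptr [373. 370.]
side 261 [[-0.0353, -0.0382, 0.0033], [-0.0032, -0.0095, 0.009], [0.0145, 0.0197, 0.0099], [0.0273, 0.0318, 0.0112], [0.0404, 0.0449, 0.014]]
top 94 [[0.0283, -0.0321, 0.0026], [0.0325, -0.0112, 0.0052], [0.0356, 0.0075, 0.0067], [0.0386, 0.0159, 0.0082], [0.0427, 0.0277, 0.0122]]
```

Request:
send_rows --targets '[{"tx": 0.026, "ty": 0, "tz": 0.25, "rx": 0, "ry": 0, "rz": 0, "grip": 0}, {"tx": 0, "ty": 0, "tz": 0.25, "rx": 0, "ry": 0, "rz": 0, "grip": 0}, {"tx": 0, "ty": 0, "tz": 0, "rx": 0, "ry": 0, "rz": 0, "grip": 0}]'

```text
clock: 13.35
tool_pos: [0.53, 0.3686, 0.157]
orientation: [-0.001, 0.519, 0.855, -0.002]
ft_force: [1.3, 0.3, -2.1]
opening: 0.0204
finger_force: 40.0
```

Request:
send_rows --targets '[{"tx": 0, "ty": 0, "tz": 0.08, "rx": 0, "ry": 0, "rz": 0, "grip": 0}, {"tx": 0, "ty": 0, "tz": 0.08, "rx": 0, "ry": 0, "rz": 0, "grip": 0}, {"tx": 0, "ty": 0, "tz": 0, "rx": 0, "ry": 0, "rz": 0, "grip": 0}]'

```text
clock: 13.65
tool_pos: [0.5316, 0.3698, 0.1516]
orientation: [-0.0, 0.519, 0.855, -0.0]
ft_force: [-0.6, -0.2, -2.3]
opening: 0.0202
finger_force: 40.0
```

Request:
send_rows --targets '[{"tx": 0, "ty": 0, "tz": 0.06, "rx": 0, "ry": 0, "rz": 0, "grip": 0}, {"tx": 0, "ty": 0, "tz": 0, "rx": 0, "ry": 0, "rz": 0, "grip": 0}]'

```text
clock: 13.85
tool_pos: [0.5317, 0.37, 0.1489]
orientation: [-0.0, 0.519, 0.855, -0.0]
ft_force: [-0.1, -0.7, -1.8]
opening: 0.0205
finger_force: 40.0
```

Request:
send_rows --targets '[{"tx": 0, "ty": 0, "tz": 0.06, "rx": 0, "ry": 0, "rz": 0, "grip": 0}, {"tx": 0, "ty": 0, "tz": 0, "rx": 0, "ry": 0, "rz": 0, "grip": 0}]'

```text
clock: 14.05
tool_pos: [0.5316, 0.3699, 0.1457]
orientation: [-0.0, 0.519, 0.855, -0.0]
ft_force: [-0.0, -0.2, -1.2]
opening: 0.0202
finger_force: 40.0
```

Request:
send_rows --targets '[{"tx": 0, "ty": 0, "tz": 0.05, "rx": 0, "ry": 0, "rz": 0, "grip": 0}, {"tx": 0, "ty": 0, "tz": 0, "rx": 0, "ry": 0, "rz": 0, "grip": 0}]'

```text
clock: 14.25
tool_pos: [0.5316, 0.37, 0.1432]
orientation: [-0.0, 0.519, 0.855, -0.0]
ft_force: [-0.5, -0.8, -1.2]
opening: 0.0205
finger_force: 40.0
```

Request:
send_rows --targets '[{"tx": 0, "ty": 0, "tz": 0.05, "rx": 0, "ry": 0, "rz": 0, "grip": 0}, {"tx": 0, "ty": 0, "tz": 0, "rx": 0, "ry": 0, "rz": 0, "grip": 0}]'

```text
clock: 14.45
tool_pos: [0.5316, 0.3699, 0.1407]
orientation: [-0.0, 0.519, 0.855, -0.0]
ft_force: [-0.3, 1.0, -2.6]
opening: 0.0209
finger_force: 40.0
```

Request:
send_rows --targets '[{"tx": 0, "ty": 0, "tz": 0.05, "rx": 0, "ry": 0, "rz": 0, "grip": 0}, {"tx": 0, "ty": 0, "tz": 0, "rx": 0, "ry": 0, "rz": 0, "grip": 0}]'

```text
clock: 14.65
tool_pos: [0.5316, 0.3699, 0.1382]
orientation: [-0.0, 0.519, 0.855, -0.0]
ft_force: [-1.0, 1.2, -2.7]
opening: 0.0204
finger_force: 40.0
```

Request:
send_rows --targets '[{"tx": 0, "ty": 0, "tz": 0.04, "rx": 0, "ry": 0, "rz": 0, "grip": 0}, {"tx": 0, "ty": 0, "tz": 0, "rx": 0, "ry": 0, "rz": 0, "grip": 0}]'

```text
clock: 14.85
tool_pos: [0.5318, 0.3698, 0.137]
orientation: [-0.0, 0.519, 0.855, -0.0]
ft_force: [-1.2, -2.4, 1.9]
opening: 0.0205
finger_force: 40.0
```

Contact at z = 0.137, which matches the predicted seated height. I'll press down lightly and begin the twist.

Request:
send_rows --targets '[{"tx": 0, "ty": 0, "tz": 0.02, "rx": 0, "ry": 0, "rz": 0, "grip": 0}, {"tx": 0, "ty": 0, "tz": 0, "rx": 0, "ry": 0, "rz": 0.08, "grip": 0}, {"tx": 0, "ty": 0, "tz": 0, "rx": 0, "ry": 0, "rz": 0.08, "grip": 0}, {"tx": 0, "ty": 0, "tz": 0, "rx": 0, "ry": 0, "rz": 0, "grip": 0}]'

```text
clock: 15.25
tool_pos: [0.5315, 0.3703, 0.1369]
orientation: [-0.0, 0.572, 0.82, 0.0]
ft_force: [-3.5, -1.4, 5.1]
opening: 0.0209
finger_force: 40.0
```

```bash
cat > chk.py <<'E'
from h import *
s,M=st(); im=snap('side'); hsv=cv2.cvtColor(im['color'],cv2.COLOR_RGB2HSV); d=im['depth']
mk=cv2.inRange(hsv,(5,90,110),(22,255,255)); mk[:, :235]=0; mk[:,300:]=0; mk[:150]=0; mk[190:]=0
k,l,sts,ce=cv2.connectedComponentsWithStats(mk)
T=im['cam_to_world']
def ray(u,v,z):
    dr=T[:3,:3]@[(u-im['cx'])/im['fx'],-(v-im['cy'])/im['fy'],-1]; return T[:3,3]+(z-T[2,3])/dr[2]*dr
for i in range(1,k):
    w=hsv[...,1]*(l==i); v,u=np.where(l==i); ww=w[v,u].astype(float); u,v=(u*ww).sum()/ww.sum(),(v*ww).sum()/ww.sum()
    for z in(.122,.130):
        p=ray(u,v,z)-[.533,.370,0]; print(sts[i,4],round(u,1),round(v,1),'z',z,'r',np.hypot(p[0],p[1]).round(4),'cw from +y slot',(117.5-np.degrees(np.arctan2(p[1],p[0]))).round(1))
v,u=np.mgrid[0:384,0:512]; P=(np.stack([(u-im['cx'])/im['fx']*d,-(v-im['cy'])/im['fy']*d,-d,np.ones_like(d)],-1)@T.T)[...,:3]
k=(np.hypot(P[...,0]-.533,P[...,1]-.37)<.044)&(im['color'].min(2)>170)&(P[...,2]>.1)&(P[...,2]<.15); q=P[k]
print('flange z',len(q),np.percentile(q[:,2],[10,50,90]).round(4))
E
python3 chk.py
```

```text
t 15.25 p [0.5315 0.3703 0.1369] yaw 20.3 z [ 0.     0.001 -1.   ] F [-3.5 -1.4  5.1] M [-0.53  0.69  0.04] op 0.0209 ff 40.0 q [-0.8   0.35  0.19  1.55 -0.07  1.24 -0.25]
15 245.2 150.4 z 0.122 r 0.2383 cw from +y slot 193.5
15 245.2 150.4 z 0.13 r 0.2199 cw from +y slot 192.4
468 284.3 163.8 z 0.122 r 0.1494 cw from +y slot 230.8
468 284.3 163.8 z 0.13 r 0.1329 cw from +y slot 233.3
82 266.0 160.0 z 0.122 r 0.1618 cw from +y slot 209.5
82 266.0 160.0 z 0.13 r 0.1439 cw from +y slot 209.6
301 246.3 164.2 z 0.122 r 0.139 cw from +y slot 185.5
301 246.3 164.2 z 0.13 r 0.1228 cw from +y slot 182.6
2 270.0 188.5 z 0.122 r 0.0251 cw from +y slot -4.5
2 270.0 188.5 z 0.13 r 0.0388 cw from +y slot 8.5
flange z 250 [0.1263 0.1286 0.1304]
```

Request:
send_rows --targets '[{"tx": 0, "ty": 0, "tz": 0, "rx": 0, "ry": 0, "rz": 0.1, "grip": 0}, {"tx": 0, "ty": 0, "tz": 0, "rx": 0, "ry": 0, "rz": 0.1, "grip": 0}, {"tx": 0, "ty": 0, "tz": 0, "rx": 0, "ry": 0, "rz": 0.1, "grip": 0}, {"tx": 0, "ty": 0, "tz": 0, "rx": 0, "ry": 0, "rz": 0.1, "grip": 0}, {"tx": 0, "ty": 0, "tz": 0, "rx": 0, "ry": 0, "rz": 0.1, "grip": 0}, {"tx": 0, "ty": 0, "tz": 0, "rx": 0, "ry": 0, "rz": 0, "grip": 0}]'

```text
clock: 15.9
tool_pos: [0.5324, 0.3704, 0.1369]
orientation: [0.0, 0.721, 0.693, 0.001]
ft_force: [-1.5, -1.2, 6.3]
opening: 0.0201
finger_force: 40.0
```

```bash
sed -i 's/mk\[:150\]=0; mk\[190:\]=0/mk[:168]=0; mk[205:]=0/' chk.py; python3 chk.py
```

```text
t 15.9 p [0.5324 0.3704 0.1369] yaw -2.2 z [ 0.002  0.001 -1.   ] F [-1.5 -1.2  6.3] M [-0.44  0.3  -0.07] op 0.0201 ff 40.0 q [-0.84  0.36  0.24  1.56 -0.09  1.24 -0.62]
95 245.9 171.3 z 0.122 r 0.0964 cw from +y slot 174.7
95 245.9 171.3 z 0.13 r 0.0827 cw from +y slot 168.5
174 281.8 171.8 z 0.122 r 0.0961 cw from +y slot 238.2
174 281.8 171.8 z 0.13 r 0.0814 cw from +y slot 243.6
2 264.0 188.5 z 0.122 r 0.0223 cw from +y slot 34.0
2 264.0 188.5 z 0.13 r 0.0376 cw from +y slot 32.0
2 261.5 194.0 z 0.122 r 0.0538 cw from +y slot 37.5
2 261.5 194.0 z 0.13 r 0.0686 cw from +y slot 35.6
flange z 289 [0.1261 0.1283 0.1303]
```

Request:
send_rows --targets '[{"tx": 0, "ty": 0, "tz": 0, "rx": 0, "ry": 0, "rz": 0.06, "grip": 0}, {"tx": 0, "ty": 0, "tz": 0, "rx": 0, "ry": 0, "rz": 0.06, "grip": 0}, {"tx": 0, "ty": 0, "tz": 0, "rx": 0, "ry": 0, "rz": 0, "grip": 0}, {"tx": 0, "ty": 0, "tz": 0, "rx": 0, "ry": 0, "rz": 0, "grip": 0}]'

```text
clock: 16.35
tool_pos: [0.5327, 0.3703, 0.1369]
orientation: [0.0, 0.752, 0.66, 0.001]
ft_force: [0.1, -1.2, 4.8]
opening: 0.0203
finger_force: 40.0
```

```bash
cat > fine.py <<'E'
from h import *
s,M=st()
for n in('side','top'):
  A=[]
  for _ in range(3): im=snap(n); A.append(im['color'].astype(float))
  c=np.mean(A,0); T=im['cam_to_world']; v,u=np.mgrid[0:384,0:512]
  ctr=[.533,.370] if n=='side' else [.5318,.3681]
  dr=np.stack([(u-im['cx'])/im['fx'],-(v-im['cy'])/im['fy'],-np.ones_like(u,float)],-1)@T[:3,:3].T
  w0=np.clip(c[...,0]-c[...,2]-25,0,None)*(c[...,0]>c[...,1]+12)
  for nm,z,r0,r1 in(('pointer',.130,.031,.046),('mark',.122,.045,.058)):
    P=T[:3,3]+((z-T[2,3])/dr[...,2])[...,None]*dr; x,y=P[...,0]-ctr[0],P[...,1]-ctr[1]
    rr=np.hypot(x,y); a=117.5-np.degrees(np.arctan2(y,x))
    for off in(0,180):
      da=(a-off+90)%360-90
      w=w0*(rr>r0)*(rr<r1)*(abs(da-35)<22)
      if w.sum()>0: print(n,nm,off,'n',(w>0).sum(),'w',int(w.sum()),'ang',((w*da).sum()/w.sum()).round(2),'r',((w*rr).sum()/w.sum()).round(4))
E
python3 fine.py
```

```text
t 16.35 p [0.5327 0.3703 0.1369] yaw -7.5 z [ 0.002  0.001 -1.   ] F [ 0.1 -1.2  4.8] M [-0.34  0.18  0.12] op 0.0203 ff 40.0 q [-0.85  0.36  0.26  1.56 -0.09  1.24 -0.71]
side pointer 0 n 7 w 231 ang 36.08 r 0.0383
side pointer 180 n 1 w 12 ang 55.35 r 0.0426
side mark 0 n 6 w 155 ang 37.48 r 0.0525
side mark 180 n 1 w 12 ang 48.4 r 0.0579
top mark 0 n 7 w 370 ang 36.51 r 0.0539
```

Request:
send_rows --targets '[{"tx": 0, "ty": 0, "tz": 0, "rx": 0, "ry": 0, "rz": 0.035, "grip": 0}, {"tx": 0, "ty": 0, "tz": 0, "rx": 0, "ry": 0, "rz": 0, "grip": 0}, {"tx": 0, "ty": 0, "tz": 0, "rx": 0, "ry": 0, "rz": 0, "grip": 0}, {"tx": 0, "ty": 0, "tz": 0, "rx": 0, "ry": 0, "rz": 0, "grip": 0}, {"tx": 0, "ty": 0, "tz": 0, "rx": 0, "ry": 0, "rz": 0, "grip": 0}]'

```text
clock: 17.15
tool_pos: [0.5328, 0.3703, 0.1369]
orientation: [0.0, 0.761, 0.649, 0.001]
ft_force: [-1.2, -0.5, 5.5]
opening: 0.0207
finger_force: 40.0
```

```bash
python3 fine.py; python3 flap.py pics/end.png
```

```text
t 17.15 p [0.5328 0.3703 0.1369] yaw -9.0 z [ 0.002  0.001 -1.   ] F [-1.2 -0.5  5.5] M [-0.42  0.17  0.21] op 0.0207 ff 40.0 q [-0.86  0.36  0.26  1.56 -0.1   1.24 -0.74]
side pointer 0 n 7 w 243 ang 37.5 r 0.0383
side pointer 180 n 1 w 13 ang 55.35 r 0.0426
side mark 0 n 6 w 154 ang 37.52 r 0.0525
side mark 180 n 1 w 13 ang 48.4 r 0.0579
top mark 0 n 5 w 143 ang 37.16 r 0.0543
side -0.1 4 0.1087 -0.028 0.022
side -0.094 50 0.1074 -0.03 0.029
side -0.088 22 0.0978 -0.025 0.032
side -0.082 18 0.1097 -0.016 0.032
top -0.1 40 0.1138 -0.019 0.028
top -0.094 50 0.1107 -0.019 0.029
top -0.088 65 0.1128 -0.018 0.032
top -0.082 14 0.1139 -0.014 0.032
t 17.55 p [0.5328 0.3704 0.1369] yaw -9.0 z [ 0.002  0.001 -1.   ] F [-1.1 -0.8  4.8] M [-0.43  0.19  0.22] op 0.0205 ff 40.0 q [-0.86  0.36  0.26  1.56 -0.1   1.24 -0.74]
```

The pointer (37.5°) is on the orange mark (37.5°), the flap is shut, and the spring torque is being held steadily.

```bash
python3 -c "
from cell import bot
print(bot.sign_off())"
```

```text
the job is handed in; nothing more can be done
None
```

The job is handed in: the flap measures shut, and the lid is seated, turned until its pointer lines up with the orange pulse mark (well short of the lock), and still held by its bar grip at 40 N after about 17.6 s. The first push at the flap passed over its bar because the fingertips sit about 20 mm higher than stated; the second closed it, and I saw no sign of touching anything else.

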